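Roll a shaft blank into the V-block and butt it against the stop

TASK

Push the aluminium shaft blank with the fingers so that it rolls along the bench, up the V-block's ramp and into the V; then push its end to slide it along the V until it butts against the end stop. Only push it: never pick it up. Leave the other things on the bench where they are, and finish with the blank lying still in the V against the stop and the hand clear.

Things in the scene. Friction and masses are not known exactly. Their poses are not given: they have to be found in the camera images.
- bar: Shaft blank: solid aluminium round bar lying on the bench, diameter 40 mm, length 110 mm, about 0.4 kg, dark keyway 6 mm wide along part of its side; it rolls freely. Origin at its centre; own x along its length (at the start within about 0.2 rad of the V-block's x), y and z across it, turning as it rolls (z up, keyway up, at the start).
- vblock: V-block with a lead-in ramp: dark steel, fixed, 200 mm long (own x, -100 to +100 mm), 115 mm wide. Origin at bench level, mid-length, under the bottom of the V. x runs along the V away from the robot to the end stop, z up, y across, away from the bar's side. The bar starts at y = -250 to -170, x = -40 to 0 mm. Back wall at y = 30 to 45, 38 mm high. The V is open at its -x end.
- ramp_foot (a point): Middle of the ramp's foot edge, at V-block y = -70 mm, z = 0. The ramp, as long as the block, rises evenly to 9 mm height at y = -16 mm (about 9 degrees), then a flat lip 9 mm high to y = -12 mm, where the V begins.
- seat (a point): Where the axis of a seated bar passes, mid-length of the V: V-block x = 0, y = 0, z = 25 mm. The V's near face falls at 30 degrees from the lip to 2 mm above the bench at y = 0; its far face rises at 30 degrees to 19 mm at y = 30, at the back wall.
- stop (a point): Centre of the contact face of the end stop, a steel plate 10 mm thick and 42 mm high closing the +x end of the V from y = -12 to 30 mm. The point lies at V-block x = 90, y = 0, z = 25 mm; the face looks along -x. A bar that butts against it has its centre at x = 35 mm. Sliding the seated bar takes up to about 5 N, and a jolt of some 10 N as it starts.
- flask: Bystander: steel drinking flask with a green cap, diameter 68 mm, 190 mm tall, standing on the bench; origin at the centre of its foot.
- stud: Bystander: upright threaded stud with a washer (diameter 40 mm) and two nuts, 58 mm tall; origin at the centre of its foot.
- offcut: Bystander: flat chipboard offcut, 90 x 150 x 18 mm; origin at the centre of its underside.
- screwdriver: Bystander: screwdriver about 200 mm long lying on the bench; origin under its middle.
Not all that is in view belongs to the job. Of the things that look like the bar, take the one that is farthest from the robot's base at the start.

How it is judged:
By the outcome, as a careful person would: the job done as asked, in the order asked, and still so for the second after the job is handed in, with the robot touching nothing.
It also fails if it takes over 61 s, if anything falls off the work surface, if the arm or the gripper's body presses on something with over 40 N, if the wrist force passes 120 N, or if a joint passes its speed limit or range.

ROBOT

A 6-joint arm with a two-finger parallel gripper is mounted at the origin on the work surface. World frame = base frame: x ahead of the robot, y to its left, z up, the work surface at z = 0. Lengths are in mm, angles in rad, forces in N, time in s.
With the tool pointing down it reaches from about 425 to 925 mm from the base axis. Payload 12.5 kg.
Tool frame: the origin (TCP) lies at the very end of the fingers, on their centre line; the grasp point (between the pads) lies 19 mm behind it; x points along the fingers, y is the direction in which the jaws open and shut, and the axes are right-handed (so a half turn about x gives the same grasp; the last joint's range is limited). The gripper opens to 85 mm and grips with 20 to 120 N. Pads are 22 mm wide; open, the fingers measure 114 mm over their backs; the gripper's body (76 mm by 85 mm) begins 54 mm behind the grasp point. The pads swing forward as they close: fully open they stand 13 mm farther back than shut.
Start: joints at [1.189, 0.491, 1.559, -0, 1.092, -0.106], TCP at [170.18, 601.401, 231.327] pointing down, gripper open.
Joint ranges: [-3.1, 3.1], [-0.84, 2.19], [0.05, 2.79], [-1.13, 4.28], [0.06, 2.93], [-2.69, 2.69]. Speed limits (rad/s): [2.22, 2.22, 2.79, 3.14, 3.14, 3.14].

INTERFACE

Orientations are given as [roll, pitch, yaw] about the fixed x, y, z axes, in that order (R = Rz(yaw) Ry(pitch) Rx(roll)).
In Python, from bench import state, read_camera, calibration, finish_job, outline_of, mark_of gives the robot as it stands.
- The arm moves only by the tool play_rows, never from a script. Its argument "motion" is a list of rows, each an object of numbers: "x", "y", "z": the shift along the tool's x, y, z in cm; "turn": the turn about the tool's x in rad; "grip": the finger opening in cm, from 0 to 8.54. In form: [{"x": .., "y": .., "z": .., "turn": .., "grip": ..}, ...]. A call has 1 to 20 rows; each row shifts and turns the commanded pose from where the row before left it, along the tool's axes as they then stand; what a row does not reach is not made up. A row lasts 1/10 s, in which the tool goes at most 50 mm and 8.59 degrees, less where a joint would pass 70% of its speed; a pose out of reach is approached as far as the arm can. A call is refused whole if a number of a shift passes 5 or a number of a turn 0.15, either way. A call with a gripper value outside its range is refused whole. The fingers move at their own pace and stop on an object; the grip force is fixed at half the most. Time passes only in rows, so rows that do not move let the fingers close. It gives the time, the measured TCP pose, the force and the opening at its end, in the units of the state.
- state(): the state, without advancing time (a new reading comes with each control period).
- read_camera(name): name is "scene" or "top" or "wrist"; returns the picture (400x640x3 uint8, red, green, blue); there is no depth.
- calibration(name): a dict with "fx", "fy", "cx", "cy" (pixels), "eye" and "attitude" of the camera in the world. Camera axes: x right, y down, z forward; pixel columns grow to the right and rows downward; lengths in mm; the calibration is good to about 2 mm. A picture is of the moment at which its call begins: read the wrist's pose just before it. calibration takes no time and is no camera call; for the wrist camera it gives the pose at the moment of the call.
- finish_job(): hands the job in, once; it reports no verdict.
Trained networks look in the newest picture that a camera, given by its name, has taken for a name from the list of things; names that differ only in an ending like _2 or _b are one class to them, and where a whole thing is asked for, a point or a joint stands for the part that bears it (a point fixed in the world has none). Each returns a list of dicts, best first, with "p" (0 to 1); they miss things now and then, are a little off and sometimes report something else, mostly with a low value. They report only what shows in the picture. A call takes as long as a camera call. They do not tell look-alikes from the thing itself.
- outline_of(camera, thing): "pixels" (400x640 bool, what is visible of it) and "point" ([column, row] in pixels, amid what is visible of it).
- mark_of(camera, thing): "point" ([column, row] in pixels: a listed point, or the origin of a listed thing).
The state is a dict: "time": time; "joint_positions": joint angles; "joint_vel": joint speeds; "tau": joint torques, N m; "tcp_pos": TCP position; "orientation": TCP orientation; "ft_force": force on the tool from outside, world axes, zero at the start; "wrist_torque": the same for the moment, N m; "finger_gap": opening from 0.0 (shut) to 1.0 (fully open).
Only numpy, scipy, OpenCV 4.12 (cv2) and the standard library are available. Lean on these libraries where they do the work, as an engineer would, in place of code of your own. Each camera call takes 0.05 s, during which the arm holds its last target.

## Working session

There is one attempt and no reset: what is moved stays moved. The work goes in short steps, Python scripts to look and compute and a tool call to move; the robot and the scene stay as the last step left them, time stands still between calls to the robot, and variables do not carry over. Pictures are saved under pics/ and viewed, and the job is handed in when it is done.

Besides the shell and the picture viewer there is one more tool, called after ">>>" by a JSON object that holds its "method" and its "body", one argument or row to a line. play_rows: Moves the arm, as the interface text tells. Its arguments: {"type":"object","properties":{"motion":{"type":"array"}},"required":["motion"]}

```bash
ls; mkdir -p pics; python3 - <<'E'
from bench import *
import cv2
print(state())
for c in ("scene","top","wrist"):
    im=read_camera(c); cv2.imwrite(f"pics/{c}0.png",im[:,:,::-1]); k=calibration(c); print(c,k)
E
```

```text
pics
{'time': 0.0, 'joint_positions': array([ 1.18937950e+00,  4.91592034e-01,  1.55943333e+00, -4.66974737e-06,
        1.09171973e+00, -1.05599416e-01]), 'joint_vel': array([-0.00331646, -0.00045391,  0.00071101,  0.00047674,  0.00122419,
        0.00078502]), 'tau': array([-4.64845070e-03, -6.18466187e+01, -2.61578321e+01, -2.81201746e-04,
        4.15077564e-03,  4.68897940e-05]), 'tcp_pos': array([170.10423857, 601.1757873 , 230.71311856]), 'orientation': array([-1.67280205,  1.56964388, -1.9486173 ]), 'ft_force': array([0.31979426, 0.14233516, 0.24238688]), 'wrist_torque': array([0.00241637, 0.0086277 , 0.00267367]), 'finger_gap': 1.000746770748848}
scene {'fx': 495.08326991354033, 'fy': 495.08326991354033, 'cx': 318.2270679667188, 'cy': 197.2604939569407, 'eye': array([1550.50152816, -566.4813406 , 1149.41883333]), 'attitude': array([-2.34173237,  0.02086417,  1.05044852])}
top {'fx': 377.87808248650344, 'fy': 377.87808248650344, 'cx': 320.58159123650495, 'cy': 200.07787900113945, 'eye': array([ 342.99829297,   10.35004705, 1000.90170468]), 'attitude': array([-2.96346948, -0.02829362, -1.54075066])}
wrist {'fx': 331.79902160124516, 'fy': 331.79902160124516, 'cx': 319.558435847127, 'cy': 197.74310812431006, 'eye': array([ 97.40447811, 622.26715948, 373.89346781]), 'attitude': array([2.84079562e+00, 1.77445623e-03, 1.29505332e+00])}
```

View pics/scene0.png

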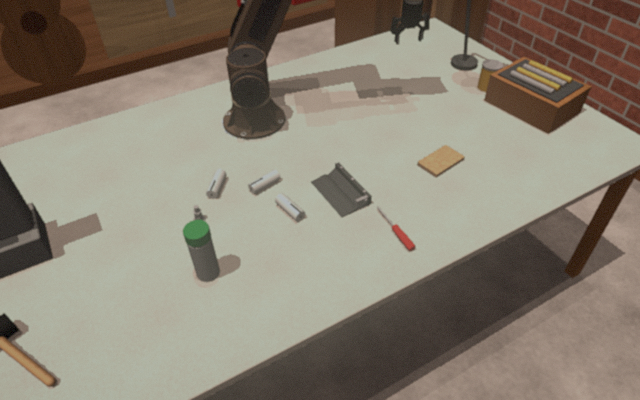

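View pics/top0.png

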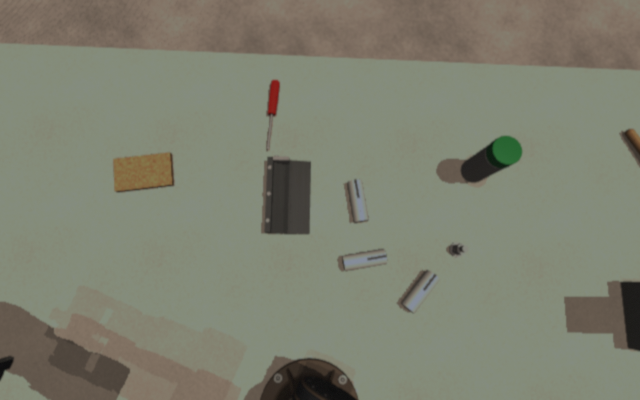

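View pics/wrist0.png

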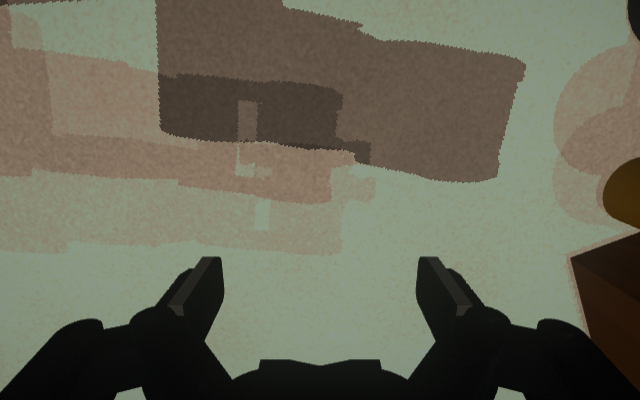

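Three bar look-alikes show in the top view, at (358,200), (364,260) and (420,291). The base is near (310,390), so (358,200) is the farthest. It is also the only one roughly parallel to the V. I'll measure it and confirm with a crop.

```bash
cat > h.py <<'E'
import numpy as np, cv2
from scipy.spatial.transform import Rotation as R
from bench import *
def K(c):
    k=calibration(c); return k, R.from_euler('xyz',k['attitude']).as_matrix()
def ray(k,Rm,p):
    d=Rm@np.array([(p[0]-k['cx'])/k['fx'],(p[1]-k['cy'])/k['fy'],1]); return np.array(k['eye']),d
def atz(k,Rm,p,z):
    e,d=ray(k,Rm,p); return e+d*(z-e[2])/d[2]
def tri(a,b):
    (e1,d1),(e2,d2)=a,b
    A=np.stack([d1,-d2],1); s=np.linalg.lstsq(A,e2-e1,rcond=None)[0]
    p,q=e1+d1*s[0],e2+d2*s[1]; return (p+q)/2,np.linalg.norm(p-q)
def proj(k,Rm,P):
    c=Rm.T@(np.array(P)-k['eye']); return np.array([k['cx']+k['fx']*c[0]/c[2],k['cy']+k['fy']*c[1]/c[2]])
E
python3 - <<'E'
from h import *
res={}
for c in ("top","scene"):
    im=read_camera(c)
    k,Rm=K(c)
    for t,z in (("bar",20),("vblock",0),("ramp_foot",0),("seat",25),("stop",25),("flask",0),("stud",0),("offcut",0),("screwdriver",0)):
        for m in mark_of(c,t)[:4]:
            print(c,t,round(m['p'],2),np.round(m['point'],1),np.round(atz(k,Rm,m['point'],z),1))
    for m in outline_of(c,"bar"):
        print('outline',c,round(m['p'],2),m['point'],m['pixels'].sum(), end=' ')
        pts=np.argwhere(m['pixels'])[:,::-1].astype(np.float32)
        r=cv2.minAreaRect(pts); b=cv2.boxPoints(r)
        print(r); print(np.round([atz(k,Rm,x,20)[:2] for x in b]))
    if c=="top":
        cv2.imwrite("pics/crop.png",cv2.resize(im[140:320,240:480],None,fx=3,fy=3,interpolation=cv2.INTER_CUBIC)[:,:,::-1])
    else:
        cv2.imwrite("pics/crops.png",cv2.resize(im[140:290,170:430],None,fx=3,fy=3,interpolation=cv2.INTER_CUBIC)[:,:,::-1])
print(state()['time'])
E
```

```text
top bar 0.7 [364.  257.7] [ 373.6 -128.5   20. ]
top vblock 0.92 [283.1 195.1] [534.1  88.7   0. ]
top ramp_foot 0.98 [315.  197.7] [530.    2.7   0. ]
top seat 0.76 [283.6 191.8] [538.2  85.9  25. ]
top stop 0.78 [283.  159.3] [626.5  91.6  25. ]
top flask 0.96 [469.1 172.7] [ 615.2 -420.     0. ]
top stud 0.68 [455.1 247.2] [ 409.3 -374.1    0. ]
top offcut 0.68 [141.6 173.5] [579.7 471.    0. ]
top screwdriver 0.63 [271.  117.4] [753.6 132.9   0. ]
top screwdriver 0.46 [452.8 247.7] [ 407.8 -367.9    0. ]
outline top 0.83 [355.9, 200.4] 610 ((357.5540466308594, 201.3243408203125), (42.25053787231445, 15.124706268310547), 80.53767395019531)
[[ 573.  -80.]
 [ 581. -120.]
 [ 469. -139.]
 [ 461. -100.]]
outline top 0.83 [362.9, 258.2] 735 ((364.2618103027344, 259.8525695800781), (17.67203712463379, 44.90850830078125), 79.04593658447266)
[[ 377.  -68.]
 [ 403. -182.]
 [ 359. -191.]
 [ 334.  -77.]]
outline top 0.72 [418.4, 293.4] 738 ((420.20733642578125, 291.3658752441406), (17.335289001464844, 44.66569519042969), 38.65980911254883)
[[ 262. -220.]
 [ 351. -293.]
 [ 325. -327.]
 [ 237. 
[... 385 characters left out ...]
ut 0.6 [438.1 160.5] [569.3 462.9   0. ]
scene screwdriver 0.6 [397.2 225.9] [751.  149.1   0. ]
outline scene 0.95 [265.1, 182.2] 413 ((264.0615234375, 181.60769653320312), (12.775575637817383, 33.73744583129883), 60.2551155090332)
[[ 350. -186.]
 [ 324.  -63.]
 [ 387.  -70.]
 [ 411. -190.]]
outline scene 0.71 [214.5, 184.8] 335 ((216.2000274658203, 184.10000610351562), (12.074767112731934, 29.516094207763672), 26.56505012512207)
[[ 324. -327.]
 [ 220. -239.]
 [ 267. -218.]
 [ 367. -305.]]
outline scene 0.6 [289.6, 206.3] 412 ((290.0619812011719, 206.92921447753906), (34.24224090576172, 12.793804168701172), 41.18592834472656)
[[ 467. -143.]
 [ 440.  -99.]
 [ 575.  -75.]
 [ 598. -118.]]
1.25
```

View pics/crop.png

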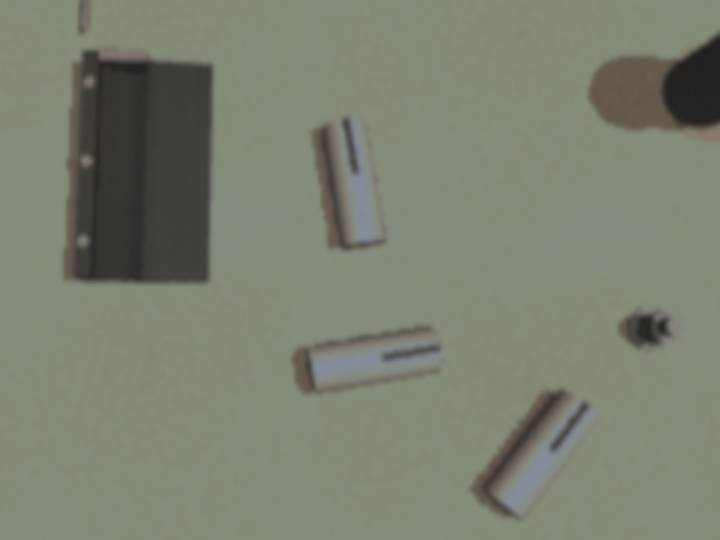

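View pics/crops.png

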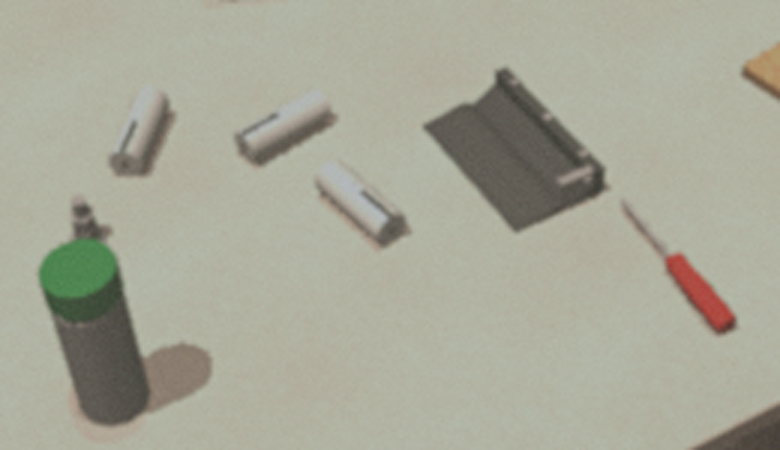

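The crop shows the target at crop (352,180), which is top (357,200), keyway up, roughly along the V. The look-alikes lie nearer the base. Next I'll fit the V-block pose from its edges and triangulate heights.

```bash
python3 - <<'E'
from h import *
kt,Rt=K("top"); ks,Rs=K("scene")
for n,a,b in (("foot far",(310.7,161.7),(342.3,216.7)),("foot near",(309.7,233.7),(311.3,182))):
    print(n,np.round(atz(kt,Rt,a,0),1),np.round(atz(ks,Rs,b,0),1))
# bar: centre triangulated
for a,b in (((357.2,200.6),(290,206.9)),):
    print('bar',tri(ray(kt,Rt,a),ray(ks,Rs,b)))
# wall top screws
# model projection fit: silhouette of vblock from outlines in both views
from scipy.optimize import least_squares
corn=[]
for c in("top","scene"):
    im=read_camera(c)
    for n in("vblock","bar"):
        for i,m in enumerate(outline_of(c,n)): print(c,n,i,round(m['p'],2),np.round(m['point'])); np.save(f"{c}_{n}{i}.npy",m['pixels'])
s=state(); Rm=R.from_euler('xyz',s['orientation']).as_matrix(); print(np.round(Rm,3))
E
```

```text
foot far [629.9  17.7   0. ] [628.9  22.7   0. ]
foot near [432.6  13.5   0. ] [434.1  18.1   0. ]
bar (array([ 522.2725565 , -108.94435381,   20.67555268]), np.float64(0.10169461178296564))
top vblock 0 0.59 [288. 200.]
top bar 0 0.97 [364. 261.]
top bar 1 0.94 [357. 200.]
top bar 2 0.58 [422. 292.]
top bar 3 0.35 [456. 249.]
scene vblock 0 0.82 [342. 192.]
scene bar 0 0.77 [290. 206.]
scene bar 1 0.63 [213. 184.]
scene bar 2 0.61 [266. 184.]
scene bar 3 0.55 [344. 192.]
[[ 0.     0.272  0.962]
 [ 0.     0.962 -0.272]
 [-1.     0.     0.   ]]
```

>>> {"method": "play_rows", "body": {
  "motion": [
    {"x": 0,"y": 0,"z": 0,"turn": 0.14,"grip": 5},
    {"x": 0,"y": 0,"z": 0,"turn": 0.14,"grip": 5},
    {"x": 0,"y": 0,"z": 0,"turn": 0.14,"grip": 5},
    {"x": 0,"y": 0,"z": 0,"turn": 0.14,"grip": 5},
    {"x": 0,"y": 0,"z": 0,"turn": 0.14,"grip": 5},
    {"x": 0,"y": 0,"z": 0,"turn": 0.14,"grip": 5},
    {"x": 0,"y": 0,"z": 0,"turn": 0.14,"grip": 5},
    {"x": 0,"y": 0,"z": 0,"turn": 0.145,"grip": 5},
    {"x": 0,"y": 2.5,"z": 3.8,"turn": 0,"grip": 5},
    {"x": 0,"y": 2.5,"z": 3.8,"turn": 0,"grip": 5},
    {"x": 0,"y": 2.5,"z": 3.8,"turn": 0,"grip": 5},
    {"x": 0,"y": 2.5,"z": 3.8,"turn": 0,"grip": 5},
    {"x": 0,"y": 2.5,"z": 3.8,"turn": 0,"grip": 5},
    {"x": 0,"y": 2.5,"z": 3.8,"turn": 0,"grip": 5},
    {"x": 0,"y": 2.5,"z": 3.8,"turn": 0,"grip": 5},
    {"x": 0,"y": 2.5,"z": 3.8,"turn": 0,"grip": 5},
    {"x": 0,"y": 2.5,"z": 3.8,"turn": 0,"grip": 5}
  ]
}}

```text
time: 3.25
tcp_pos: [450.9, 300.9, 231.5]
orientation: [2.058, 1.57, 0.657]
ft_force: [0.3, 0.4, 0.2]
finger_gap: 0.591
```

>>> {"method": "play_rows", "body": {
  "motion": [
    {"x": 0,"y": -0.1,"z": 4,"turn": 0,"grip": 5},
    {"x": 0,"y": -0.1,"z": 4,"turn": 0,"grip": 5},
    {"x": 0,"y": -0.1,"z": 4,"turn": 0,"grip": 5},
    {"x": 0,"y": -0.1,"z": 4,"turn": 0,"grip": 5},
    {"x": 0,"y": -0.1,"z": 4,"turn": 0,"grip": 5},
    {"x": 0,"y": -0.1,"z": 4,"turn": 0,"grip": 5},
    {"x": 0,"y": -0.1,"z": 4,"turn": 0,"grip": 5},
    {"x": 0,"y": -0.1,"z": 4,"turn": 0,"grip": 5},
    {"x": 0,"y": -0.1,"z": 4,"turn": 0,"grip": 5},
    {"x": 0,"y": -0.1,"z": 4,"turn": 0,"grip": 5},
    {"x": 0,"y": 0,"z": 4,"turn": 0,"grip": 5},
    {"x": 0,"y": 0,"z": 4,"turn": 0,"grip": 5},
    {"x": 0,"y": 0,"z": 0,"turn": 0,"grip": 5}
  ]
}}

```text
time: 4.55
tcp_pos: [521.7, -176.3, 231.1]
orientation: [0.561, 1.57, -0.843]
ft_force: [0.3, 0.7, 0.2]
finger_gap: 0.587
```

```bash
python3 - <<'E'
from h import *
s=state();print(s['tcp_pos'])
im=read_camera("wrist");k,Rm=K("wrist")
cv2.imwrite("pics/w1.png",im[:,:,::-1])
for t,z in (("bar",20),("ramp_foot",0),("seat",25),("stop",25),("vblock",0)):
    for m in mark_of("wrist",t)[:3]: print(t,round(m['p'],2),np.round(m['point']),np.round(atz(k,Rm,m['point'],z),1))
for m in outline_of("wrist","bar"):
    pts=np.argwhere(m['pixels'])[:,::-1].astype(np.float32)
    r=cv2.minAreaRect(pts); b=cv2.boxPoints(r); print(round(m['p'],2),m['point'],r); print(np.round(b)); print(np.round([atz(k,Rm,x,20)[:2] for x in b]))
E
```

```text
[ 521.71217903 -176.32491346  231.05299014]
bar 0.91 [108. 218.] [ 293.8 -271.7   20. ]
bar 0.6 [326. 104.] [ 516.9 -107.6   20. ]
bar 0.59 [178. 102.] [ 366.3 -130.7   20. ]
stop 0.73 [361. 354.] [ 614.1 -405.    25. ]
0.81 [331.4, 105.9] ((332.0816650390625, 105.46222686767578), (41.14589309692383, 112.45033264160156), 88.81881713867188)
[[275.  86.]
 [388.  84.]
 [389. 125.]
 [276. 127.]]
[[ 463.  -99.]
 [ 575.  -78.]
 [ 585. -117.]
 [ 469. -139.]]
0.75 [178.3, 96.2] ((178.7771453857422, 95.13420104980469), (120.51420593261719, 43.58733367919922), 82.14668273925781)
[[149.  38.]
 [192.  32.]
 [209. 152.]
 [165. 158.]]
[[ 336.  -76.]
 [ 377.  -63.]
 [ 401. -177.]
 [ 356. -191.]]
0.62 [102.6, 215.1] ((104.63164520263672, 215.18502807617188), (112.29771423339844, 39.686973571777344), 40.53284454345703)
[[ 49. 194.]
 [ 75. 164.]
 [160. 237.]
 [134. 267.]]
[[ 229. -254.]
 [ 259. -214.]
 [ 352. -285.]
 [ 323. -330.]]
0.49 [360.5, 347.9] ((360.1459655761719, 347.7243347167969), (47.940528869628906, 27.57394027709961), 1.3322198390960693)
[[336. 361.]
 [337. 333.]
 [384. 334.]
 [384. 362.]]
[[ 586. -427.]
 [ 578. -384.]
 [ 639. -375.]
 [ 648. -418.]]
```

View pics/w1.png

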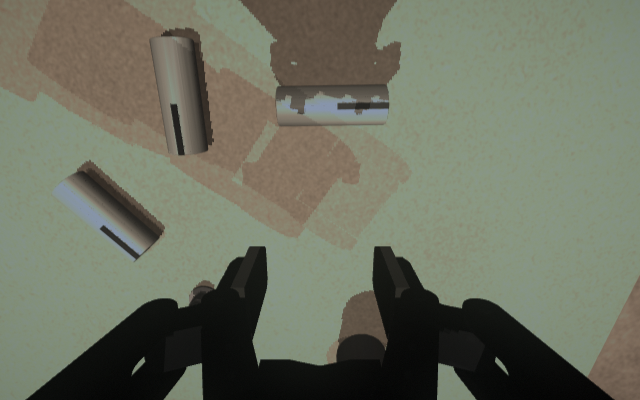

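>>> {"method": "play_rows", "body": {
  "motion": [
    {"x": 3.7,"y": 0,"z": 0,"turn": 0,"grip": 5},
    {"x": 3.7,"y": 0,"z": 0,"turn": 0,"grip": 5},
    {"x": 3.7,"y": 0,"z": 0,"turn": 0,"grip": 5},
    {"x": 3.7,"y": 0,"z": 0,"turn": 0,"grip": 5},
    {"x": 3.7,"y": 0,"z": 0,"turn": 0,"grip": 5},
    {"x": 2.5,"y": 0,"z": 0,"turn": 0,"grip": 5},
    {"x": 1.1,"y": 0,"z": 0,"turn": 0,"grip": 5},
    {"x": 0,"y": 0,"z": -0.6,"turn": 0,"grip": 5},
    {"x": 0,"y": 0,"z": -0.6,"turn": 0,"grip": 5},
    {"x": 0,"y": 0,"z": -0.6,"turn": 0,"grip": 5},
    {"x": 0,"y": 0,"z": -0.4,"turn": 0,"grip": 5},
    {"x": 0,"y": 0,"z": 0,"turn": 0,"grip": 5}
  ]
}}

```text
time: 6.1
tcp_pos: [517.6, -150.1, 11.1]
orientation: [1.097, 1.57, -0.303]
ft_force: [0.4, 0.2, -0.9]
finger_gap: 0.587
```

```bash
python3 - <<'E'
from h import *
s=state();print(s['tcp_pos'])
im=read_camera("wrist");im2=read_camera("scene")
cv2.imwrite("pics/w2.png",im[:,:,::-1])
cv2.imwrite("pics/s2.png",cv2.resize(im2[140:290,190:390],None,fx=4,fy=4,interpolation=cv2.INTER_CUBIC)[:,:,::-1])
E
```

```text
[ 517.62130471 -150.09615278   11.09144526]
```

View pics/w2.png

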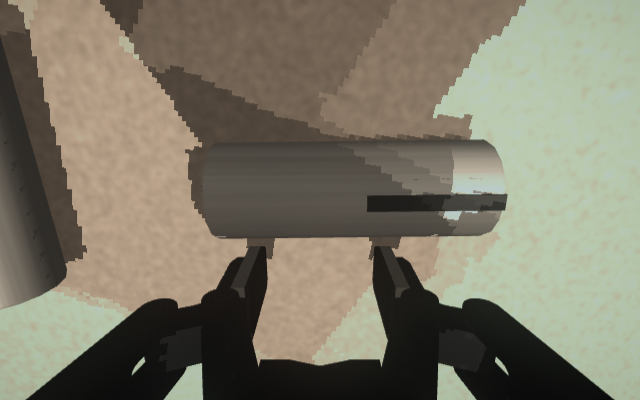

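View pics/s2.png

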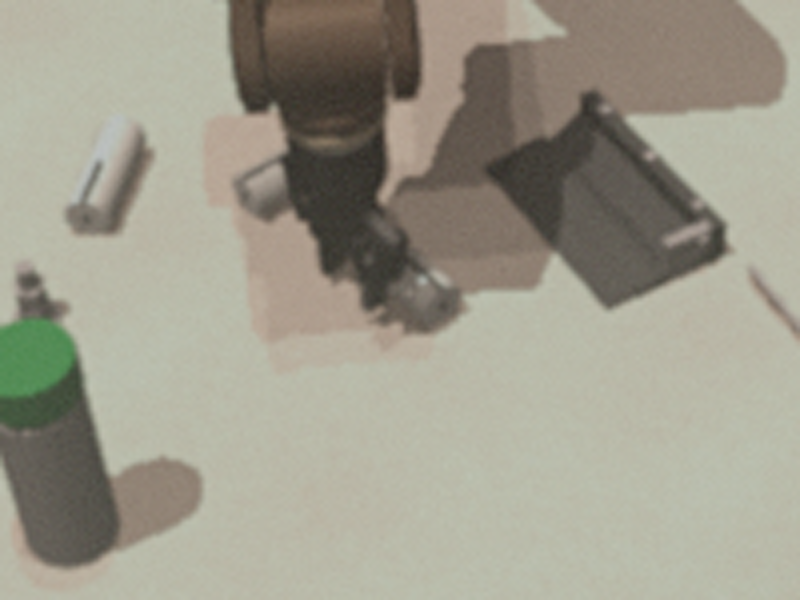

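>>> {"method": "play_rows", "body": {
  "motion": [
    {"x": 0,"y": 0.6,"z": 0,"turn": 0,"grip": 5},
    {"x": 0,"y": 0.6,"z": 0,"turn": 0,"grip": 5},
    {"x": 0,"y": 0,"z": -0.4,"turn": 0,"grip": 5},
    {"x": 0,"y": 0,"z": -0.4,"turn": 0,"grip": 5},
    {"x": 0,"y": 0,"z": -0.4,"turn": 0,"grip": 5},
    {"x": 0,"y": 0,"z": -0.4,"turn": 0,"grip": 5},
    {"x": 0,"y": 0,"z": -0.5,"turn": 0.015,"grip": 5},
    {"x": 0,"y": 0,"z": -0.5,"turn": 0.015,"grip": 5},
    {"x": 0,"y": 0,"z": -0.5,"turn": 0.015,"grip": 5},
    {"x": 0,"y": 0,"z": -0.5,"turn": 0.015,"grip": 5},
    {"x": 0,"y": 0,"z": -0.5,"turn": 0.015,"grip": 5},
    {"x": 0,"y": 0,"z": -0.5,"turn": 0.015,"grip": 5},
    {"x": 0,"y": 0,"z": -0.5,"turn": 0.015,"grip": 5},
    {"x": 0,"y": 0,"z": -0.5,"turn": 0.015,"grip": 5},
    {"x": 0,"y": 0,"z": -0.5,"turn": 0.015,"grip": 5},
    {"x": 0,"y": 0,"z": -0.5,"turn": 0.013,"grip": 5}
  ]
}}

```text
time: 7.8
tcp_pos: [521.4, -82.7, 10.3]
orientation: [2.954, 1.571, 1.404]
ft_force: [-0.3, -0.1, 0.4]
finger_gap: 0.592
```

```bash
cat > look.py <<'E'
from h import *
import sys
n=sys.argv[1]
s=state();print(s['time'],s['tcp_pos'],s['orientation'],s['ft_force'])
im=read_camera("wrist");k,Rm=K("wrist")
cv2.imwrite(f"pics/{n}.png",im[:,:,::-1])
for m in outline_of("wrist","bar")[:3]:
    pts=np.argwhere(m['pixels'])[:,::-1].astype(np.float32)
    r=cv2.minAreaRect(pts); b=cv2.boxPoints(r); print(round(m['p'],2),m['point']); print(np.round(b).tolist()); print(np.round([atz(k,Rm,x,float(sys.argv[2]))[:2] for x in b]).tolist())
E
python3 look.py w3 20
```

```text
7.8 [521.43052084 -82.74862966  10.27837946] [2.95388569 1.57068951 1.40392898] [-0.27229963 -0.08369488  0.42729107]
0.76 [19.4, 336.0]
[[-0.0, 230.0], [72.0, 230.0], [72.0, 399.0], [0.0, 399.0]]
[[382.0, -65.0], [413.0, -65.0], [394.0, -160.0], [357.0, -160.0]]
0.68 [298.4, 197.7]
[[139.0, 171.0], [438.0, 126.0], [453.0, 223.0], [154.0, 269.0]]
[[446.0, -38.0], [567.0, -17.0], [578.0, -58.0], [447.0, -83.0]]
```

View pics/w3.png

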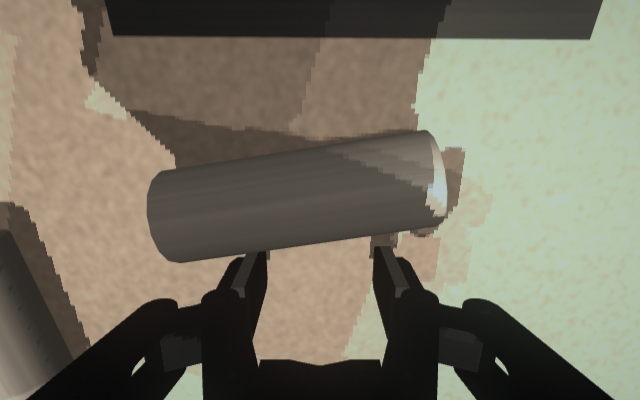

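>>> {"method": "play_rows", "body": {
  "motion": [
    {"x": 0.2,"y": -0.5,"z": -0.1,"turn": 0,"grip": 6.5},
    {"x": 0.2,"y": -0.5,"z": -0.2,"turn": 0,"grip": 6.5},
    {"x": 0,"y": 0,"z": -0.5,"turn": 0,"grip": 6.5},
    {"x": 0,"y": 0,"z": -0.6,"turn": 0,"grip": 6.5},
    {"x": 0,"y": 0,"z": -0.6,"turn": 0,"grip": 6.5},
    {"x": 0,"y": 0,"z": -0.6,"turn": 0,"grip": 6.5},
    {"x": 0,"y": 0,"z": -0.6,"turn": 0,"grip": 6.5},
    {"x": 0,"y": 0,"z": -0.5,"turn": 0,"grip": 6.5}
  ]
}}

```text
time: 8.7
tcp_pos: [510.6, -45.7, 6.3]
orientation: [2.827, 1.571, 1.278]
ft_force: [0.1, 0.5, -0.0]
finger_gap: 0.765
```

```bash
python3 look.py w4 20
```

```text
8.7 [510.64475342 -45.71610378   6.29155712] [2.82652875 1.5706785  1.27808571] [ 0.08440165  0.48413863 -0.00909495]
0.89 [21.2, 344.7]
[[-0.0, 300.0], [65.0, 300.0], [65.0, 399.0], [0.0, 399.0]]
[[367.0, -61.0], [396.0, -61.0], [384.0, -118.0], [351.0, -119.0]]
0.59 [307.6, 195.6]
[[145.0, 169.0], [455.0, 124.0], [470.0, 225.0], [160.0, 270.0]]
[[440.0, 1.0], [561.0, 21.0], [573.0, -20.0], [441.0, -44.0]]
```

View pics/w4.png

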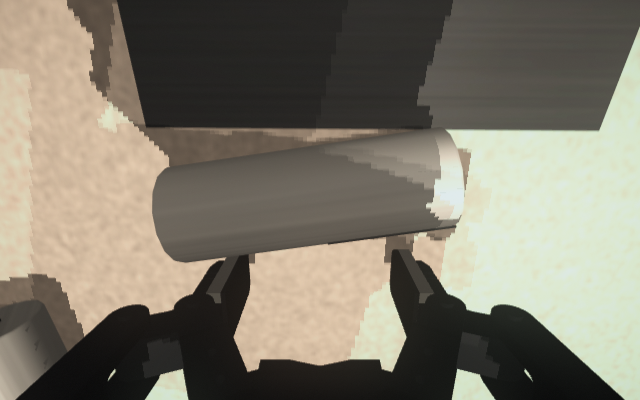

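>>> {"method": "play_rows", "body": {
  "motion": [
    {"x": 0,"y": -0.2,"z": -0.4,"turn": 0,"grip": 6.5},
    {"x": 0,"y": -0.2,"z": -0.4,"turn": 0,"grip": 6.5},
    {"x": 0,"y": 0,"z": -0.5,"turn": 0,"grip": 6.5},
    {"x": 0,"y": 0,"z": -0.5,"turn": 0,"grip": 6.5},
    {"x": 0,"y": 0,"z": -0.5,"turn": 0,"grip": 6.5},
    {"x": 0,"y": 0,"z": -0.5,"turn": 0,"grip": 6.5},
    {"x": -0.1,"y": 0,"z": -0.5,"turn": 0,"grip": 6.5},
    {"x": -0.1,"y": 0,"z": -0.5,"turn": 0,"grip": 6.5},
    {"x": -0.1,"y": 0,"z": -0.5,"turn": 0,"grip": 6.5},
    {"x": 0,"y": 0,"z": 0,"turn": 0,"grip": 6.5}
  ]
}}

```text
time: 9.8
tcp_pos: [505.6, -2.8, 9.4]
orientation: [2.72, 1.571, 1.171]
ft_force: [1.0, -1.5, -1.7]
finger_gap: 0.76
```

```bash
python3 look.py w5 23
```

```text
9.8 [505.62764524  -2.81485992   9.41926865] [2.71973434 1.57052049 1.17123693] [ 0.99754286 -1.48549882 -1.65158299]
0.68 [307.0, 199.0]
[[144.0, 164.0], [454.0, 138.0], [462.0, 238.0], [152.0, 264.0]]
[[435.0, 45.0], [556.0, 58.0], [566.0, 16.0], [433.0, 1.0]]
0.65 [19.7, 382.9]
[[-4.0, 395.0], [43.0, 357.0], [53.0, 369.0], [6.0, 407.0]]
[[345.0, -74.0], [374.0, -50.0], [377.0, -57.0], [348.0, -82.0]]
```

View pics/w5.png

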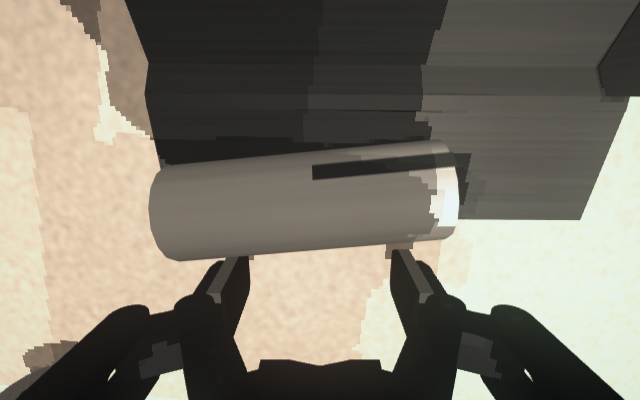

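>>> {"method": "play_rows", "body": {
  "motion": [
    {"x": -0.05,"y": 0,"z": -0.4,"turn": 0.01,"grip": 6.5},
    {"x": -0.05,"y": 0,"z": -0.4,"turn": 0.01,"grip": 6.5},
    {"x": -0.05,"y": 0,"z": -0.4,"turn": 0.01,"grip": 6.5},
    {"x": -0.05,"y": 0,"z": -0.4,"turn": 0.01,"grip": 6.5},
    {"x": -0.05,"y": 0,"z": -0.4,"turn": 0.01,"grip": 6.5},
    {"x": -0.1,"y": 0,"z": -0.4,"turn": 0,"grip": 6.5},
    {"x": -0.1,"y": 0,"z": -0.4,"turn": 0,"grip": 6.5},
    {"x": 0,"y": 0,"z": 0,"turn": 0,"grip": 6.5}
  ]
}}

```text
time: 10.7
tcp_pos: [506.0, 25.0, 14.0]
orientation: [1.994, 1.57, 0.394]
ft_force: [-0.2, -0.2, -0.0]
finger_gap: 0.762
```

```bash
python3 look.py w6 25
```

```text
10.7 [505.98614452  24.99166738  13.97778201] [1.993612   1.57023018 0.39430306] [-0.19422641 -0.24791794 -0.00713979]
0.57 [298.9, 206.9]
[[148.0, 159.0], [456.0, 157.0], [456.0, 257.0], [148.0, 259.0]]
[[438.0, 78.0], [562.0, 75.0], [566.0, 31.0], [431.0, 34.0]]
```

View pics/w6.png

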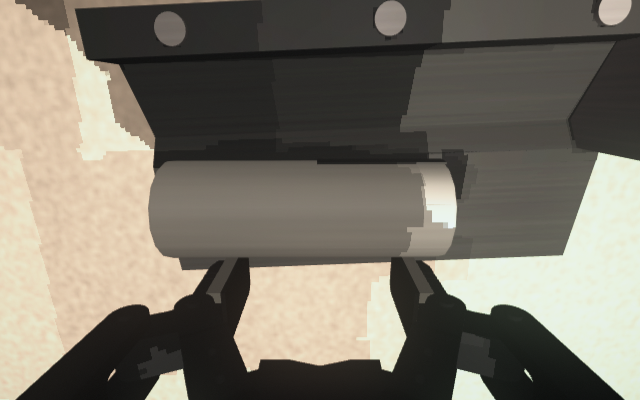

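>>> {"method": "play_rows", "body": {
  "motion": [
    {"x": -0.05,"y": 0,"z": -0.4,"turn": 0,"grip": 6.5},
    {"x": -0.05,"y": 0,"z": -0.4,"turn": -0.01,"grip": 6.5},
    {"x": 0,"y": 0,"z": -0.4,"turn": -0.01,"grip": 6.5},
    {"x": 0,"y": 0,"z": -0.4,"turn": -0.01,"grip": 6.5},
    {"x": 0,"y": 0,"z": -0.4,"turn": -0.01,"grip": 6.5},
    {"x": 0,"y": 0,"z": -0.3,"turn": -0.01,"grip": 6.5},
    {"x": 0,"y": 0,"z": -0.3,"turn": 0,"grip": 6.5},
    {"x": 0,"y": 0,"z": 0,"turn": 0,"grip": 6.5},
    {"x": 0,"y": 0,"z": 0,"turn": 0,"grip": 6.5}
  ]
}}

```text
time: 11.7
tcp_pos: [506.0, 50.6, 14.8]
orientation: [-2.527, 1.571, 2.207]
ft_force: [-0.5, 0.8, 0.8]
finger_gap: 0.76
```

```bash
python3 look.py w7 25
```

```text
11.7 [506.04316862  50.57069343  14.75233448] [-2.52703464  1.57068587  2.2074822 ] [-0.46352962  0.78291566  0.80591112]
0.77 [306.4, 197.3]
[[155.0, 245.0], [155.0, 147.0], [459.0, 148.0], [459.0, 247.0]]
[[434.0, 62.0], [439.0, 105.0], [561.0, 107.0], [567.0, 64.0]]
```

View pics/w7.png

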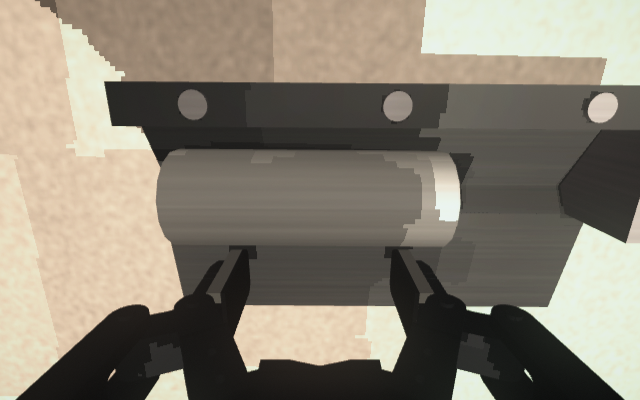

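>>> {"method": "play_rows", "body": {
  "motion": [
    {"x": 0,"y": 0,"z": 0.5,"turn": 0,"grip": 6.5},
    {"x": 0,"y": 0,"z": 1,"turn": 0,"grip": 6.5},
    {"x": -1,"y": 0,"z": 1,"turn": 0,"grip": 6.5},
    {"x": -3,"y": 0,"z": 0,"turn": 0,"grip": 0},
    {"x": -4,"y": 0,"z": 0,"turn": 0,"grip": 0},
    {"x": -4,"y": 0,"z": 0,"turn": 0,"grip": 0},
    {"x": -3,"y": 0,"z": 0,"turn": 0,"grip": 0},
    {"x": 0,"y": 0,"z": 0,"turn": 0,"grip": 0}
  ]
}}

```text
time: 12.6
tcp_pos: [508.0, 24.5, 169.2]
orientation: [1.479, 1.564, -0.071]
ft_force: [0.1, -0.1, -0.9]
finger_gap: 0.005
```

```bash
python3 look.py w8 25; python3 - <<'E'
from h import *
k,Rm=K("wrist")
for t,z in (("seat",25),("stop",25),("vblock",0),("ramp_foot",0)):
    for m in mark_of("wrist",t)[:2]: print(t,round(m['p'],2),np.round(m['point']),np.round(atz(k,Rm,m['point'],z),1))
im=read_camera("scene")
cv2.imwrite("pics/s8.png",cv2.resize(im[140:290,190:390],None,fx=4,fy=4,interpolation=cv2.INTER_CUBIC)[:,:,::-1])
E
```

```text
12.6 [507.99316931  24.53102439 169.15736341] [ 1.47882534  1.56366466 -0.07062833] [ 0.08350107 -0.0885238  -0.91303677]
0.95 [310.6, 111.4]
[[241.0, 136.0], [241.0, 88.0], [381.0, 89.0], [381.0, 138.0]]
[[440.0, 65.0], [442.0, 105.0], [557.0, 106.0], [559.0, 66.0]]
0.8 [172.7, 298.7]
[[143.0, 277.0], [185.0, 263.0], [217.0, 358.0], [175.0, 372.0]]
[[339.0, -72.0], [381.0, -56.0], [403.0, -168.0], [357.0, -187.0]]
stop 0.81 [456. 114.] [618.9  87.8  25. ]
stop 0.61 [311. 113.] [498.3  85.8  25. ]
ramp_foot 0.93 [342. 185.] [528.3  18.1   0. ]
```

View pics/w8.png

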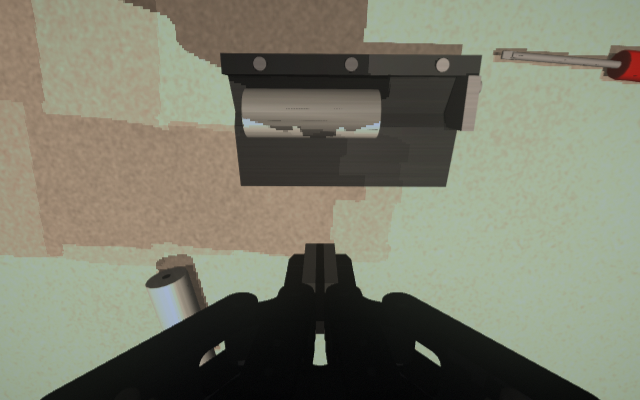

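View pics/s8.png

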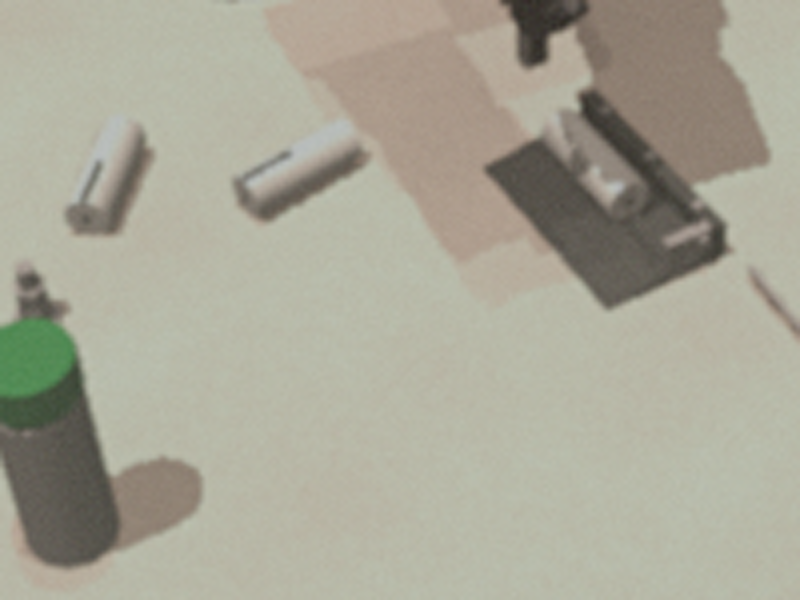

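>>> {"method": "play_rows", "body": {
  "motion": [
    {"x": 0,"y": -2,"z": -1.5,"turn": 0,"grip": 0},
    {"x": 0,"y": -2,"z": -1.5,"turn": 0,"grip": 0},
    {"x": 0,"y": -2,"z": -1.5,"turn": 0,"grip": 0},
    {"x": 0,"y": -2,"z": -1.4,"turn": 0,"grip": 0},
    {"x": 0,"y": -0.5,"z": -0.4,"turn": 0,"grip": 0},
    {"x": 0,"y": 0,"z": 0,"turn": 0,"grip": 0},
    {"x": 0,"y": 0,"z": 0,"turn": 0,"grip": 0}
  ]
}}

```text
time: 13.65
tcp_pos: [421.1, 86.4, 164.7]
orientation: [1.765, 1.57, 0.217]
ft_force: [1.2, -0.7, -0.2]
finger_gap: -0.002
```

```bash
python3 look.py w9 25
```

```text
13.65 [421.1044693   86.36695409 164.68013124] [1.76526152 1.57042539 0.21656861] [ 1.1514373  -0.66075537 -0.21794567]
0.74 [415.5, 187.6]
[[347.0, 210.0], [347.0, 166.0], [481.0, 166.0], [481.0, 210.0]]
[[446.0, 63.0], [445.0, 104.0], [561.0, 106.0], [567.0, 66.0]]
```

View pics/w9.png

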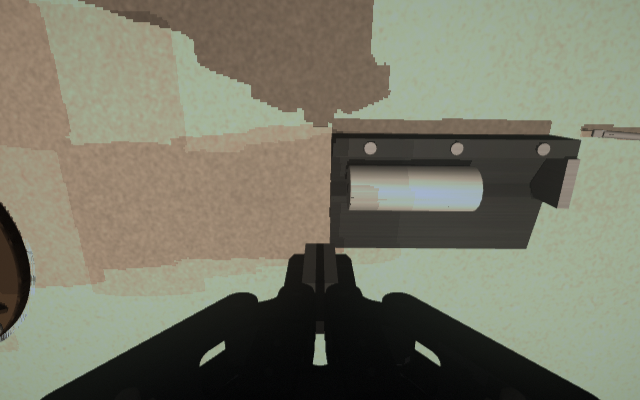

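>>> {"method": "play_rows", "body": {
  "motion": [
    {"x": 3.5,"y": 0,"z": 0,"turn": 0,"grip": 0},
    {"x": 3.5,"y": 0,"z": 0,"turn": 0,"grip": 0},
    {"x": 3.5,"y": 0,"z": 0,"turn": 0,"grip": 0},
    {"x": 2.5,"y": 0,"z": 0,"turn": 0,"grip": 0},
    {"x": 1.4,"y": 0,"z": 0,"turn": 0,"grip": 0},
    {"x": 0,"y": 0,"z": 0,"turn": 0,"grip": 0},
    {"x": 0,"y": 0,"z": 0,"turn": 0,"grip": 0}
  ]
}}

```text
time: 14.45
tcp_pos: [420.6, 86.3, 20.8]
orientation: [-1.739, 1.57, 2.995]
ft_force: [0.1, 0.1, 0.1]
finger_gap: -0.002
```

```bash
python3 look.py w10 45
```

```text
14.45 [420.62214649  86.33511377  20.80849718] [-1.73900006  1.57037504  2.99489591] [0.12959278 0.11008739 0.14138063]
0.89 [512.2, 269.6]
[[368.0, 315.0], [368.0, 227.0], [640.0, 229.0], [639.0, 317.0]]
[[441.0, 74.0], [439.0, 114.0], [544.0, 115.0], [556.0, 75.0]]
0.55 [510.5, 209.7]
[[339.0, 353.0], [340.0, 164.0], [640.0, 165.0], [639.0, 354.0]]
[[430.0, 54.0], [427.0, 138.0], [537.0, 140.0], [563.0, 56.0]]
```

View pics/w10.png

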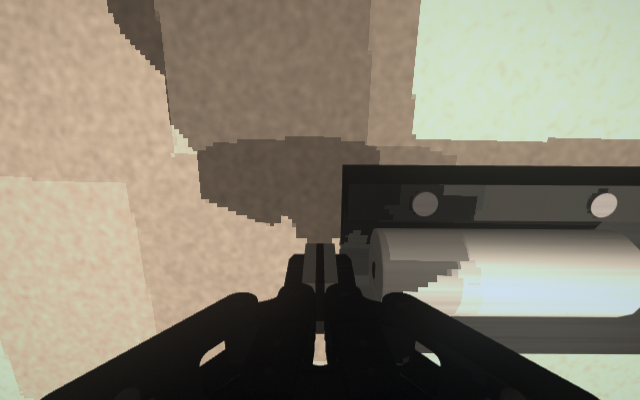

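>>> {"method": "play_rows", "body": {
  "motion": [
    {"x": 0,"y": 0.3,"z": 0,"turn": 0,"grip": 0},
    {"x": 0,"y": 0.3,"z": 0,"turn": 0,"grip": 0},
    {"x": 0,"y": 0.3,"z": 0,"turn": 0,"grip": 0},
    {"x": 0,"y": 0.3,"z": 0,"turn": 0,"grip": 0},
    {"x": 0,"y": 0.3,"z": 0,"turn": 0,"grip": 0},
    {"x": 0,"y": 0.3,"z": 0,"turn": 0,"grip": 0},
    {"x": 0,"y": 0.3,"z": 0,"turn": 0,"grip": 0},
    {"x": 0,"y": 0.3,"z": 0,"turn": 0,"grip": 0},
    {"x": 0,"y": 0.3,"z": 0,"turn": 0,"grip": 0},
    {"x": 0,"y": 0.3,"z": 0,"turn": 0,"grip": 0},
    {"x": 0,"y": 0.3,"z": 0,"turn": 0,"grip": 0},
    {"x": 0,"y": 0.3,"z": 0,"turn": 0,"grip": 0}
  ]
}}

```text
time: 15.75
tcp_pos: [455.2, 87.4, 20.8]
orientation: [-1.582, 1.568, -3.131]
ft_force: [-5.7, -0.7, 4.4]
finger_gap: -0.006
```

```bash
python3 look.py w11 45
```

```text
15.75 [455.21646625  87.38712008  20.76437749] [-1.58181679  1.56809211 -3.13054093] [-5.67847318 -0.74501763  4.35596516]
0.84 [489.5, 268.8]
[[345.0, 317.0], [346.0, 227.0], [621.0, 230.0], [620.0, 319.0]]
[[467.0, 74.0], [466.0, 115.0], [571.0, 116.0], [583.0, 76.0]]
```

View pics/w11.png

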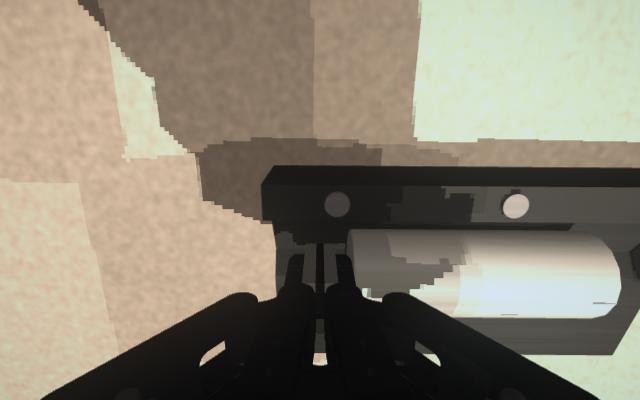

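>>> {"method": "play_rows", "body": {
  "motion": [
    {"x": 0,"y": 0.3,"z": 0,"turn": 0,"grip": 0},
    {"x": 0,"y": 0.3,"z": 0,"turn": 0,"grip": 0},
    {"x": 0,"y": 0.3,"z": 0,"turn": 0,"grip": 0},
    {"x": 0,"y": 0.3,"z": 0,"turn": 0,"grip": 0},
    {"x": 0,"y": 0.3,"z": 0,"turn": 0,"grip": 0},
    {"x": 0,"y": 0.3,"z": 0,"turn": 0,"grip": 0},
    {"x": 0,"y": 0.3,"z": 0,"turn": 0,"grip": 0},
    {"x": 0,"y": 0.3,"z": 0,"turn": 0,"grip": 0},
    {"x": 0,"y": 0.3,"z": 0,"turn": 0,"grip": 0},
    {"x": 0,"y": 0.3,"z": 0,"turn": 0,"grip": 0},
    {"x": 0,"y": 0.2,"z": 0,"turn": 0,"grip": 0},
    {"x": 0,"y": 0.2,"z": 0,"turn": 0,"grip": 0}
  ]
}}

```text
time: 17.05
tcp_pos: [490.4, 88.2, 20.7]
orientation: [-2.596, 1.571, 2.138]
ft_force: [-3.8, -0.5, 1.2]
finger_gap: -0.003
```

```bash
python3 look.py w12 45
```

```text
17.05 [490.40944666  88.15627549  20.74513489] [-2.5960448   1.57070507  2.13838669] [-3.82040516 -0.52495721  1.2077733 ]
0.68 [492.1, 268.9]
[[345.0, 317.0], [346.0, 228.0], [619.0, 230.0], [619.0, 319.0]]
[[502.0, 75.0], [500.0, 115.0], [606.0, 117.0], [618.0, 76.0]]
```

View pics/w12.png

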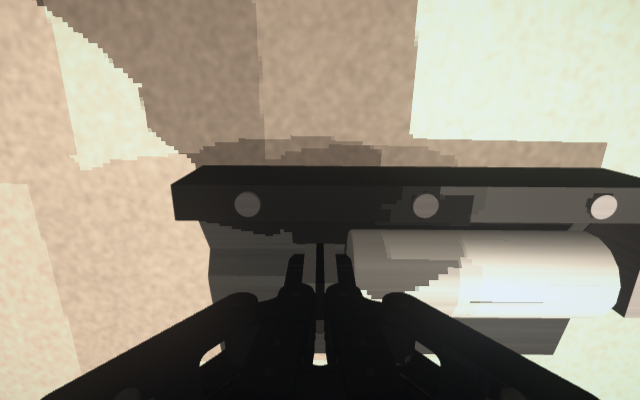

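Still sliding at about 4 N, with a few mm to go. I'll go on in small steps and watch for the force to rise.

>>> {"method": "play_rows", "body": {
  "motion": [
    {"x": 0,"y": 0.2,"z": 0,"turn": 0,"grip": 0},
    {"x": 0,"y": 0.2,"z": 0,"turn": 0,"grip": 0},
    {"x": 0,"y": 0.1,"z": 0,"turn": 0,"grip": 0}
  ]
}}

```text
time: 17.45
tcp_pos: [495.5, 88.3, 20.8]
orientation: [2.221, 1.571, 0.672]
ft_force: [-3.5, -0.3, 0.2]
finger_gap: -0.001
```

>>> {"method": "play_rows", "body": {
  "motion": [
    {"x": 0,"y": 0.1,"z": 0,"turn": 0,"grip": 0},
    {"x": 0,"y": 0.1,"z": 0,"turn": 0,"grip": 0}
  ]
}}

```text
time: 17.65
tcp_pos: [497.3, 88.3, 20.8]
orientation: [-2.311, 1.571, 2.423]
ft_force: [-3.3, -0.5, 0.0]
finger_gap: -0.001
```

>>> {"method": "play_rows", "body": {
  "motion": [
    {"x": 0,"y": 0.1,"z": 0,"turn": 0,"grip": 0},
    {"x": 0,"y": 0.1,"z": 0,"turn": 0,"grip": 0}
  ]
}}

```text
time: 17.85
tcp_pos: [497.9, 88.3, 20.7]
orientation: [-1.569, 1.568, -3.118]
ft_force: [-11.7, -1.6, 7.3]
finger_gap: 0.001
```

```bash
python3 look.py w13 45
```

```text
17.85 [497.93705116  88.28514033  20.70118464] [-1.56889391  1.56771903 -3.11764106] [-11.71173854  -1.57956967   7.34016943]
0.82 [490.8, 268.5]
[[346.0, 318.0], [346.0, 229.0], [620.0, 230.0], [620.0, 319.0]]
[[509.0, 74.0], [508.0, 115.0], [613.0, 117.0], [625.0, 77.0]]
```

View pics/w13.png

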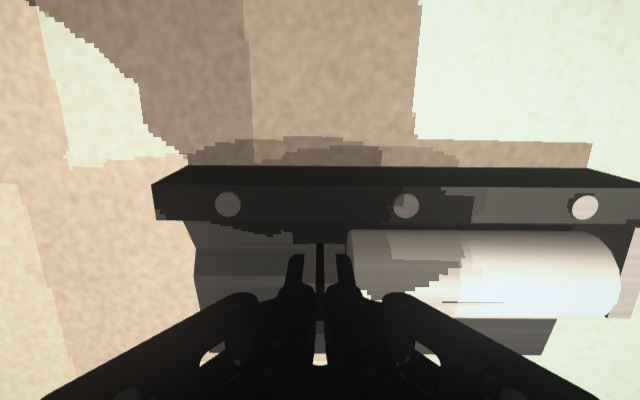

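The force jumped to 12 N and the finger stalled, with the near end of the bar at x≈508.5 where 509 is expected. One more small push will confirm it.

>>> {"method": "play_rows", "body": {
  "motion": [
    {"x": 0,"y": 0.1,"z": 0,"turn": 0,"grip": 0},
    {"x": 0,"y": 0,"z": 0,"turn": 0,"grip": 0}
  ]
}}

```text
time: 18.15
tcp_pos: [497.9, 88.3, 20.7]
orientation: [-1.558, 1.566, -3.106]
ft_force: [-13.0, -1.5, 8.0]
finger_gap: -0.001
```

>>> {"method": "play_rows", "body": {
  "motion": [
    {"x": 0,"y": 0.15,"z": 0,"turn": 0,"grip": 0},
    {"x": 0,"y": 0.15,"z": 0,"turn": 0,"grip": 0}
  ]
}}

```text
time: 18.35
tcp_pos: [498.0, 88.3, 20.6]
orientation: [-1.552, 1.559, -3.1]
ft_force: [-29.8, -2.1, 23.1]
finger_gap: -0.002
```

At 30 N there is still no motion, so the bar is butted. I'll back off along -x and lift clear.

>>> {"method": "play_rows", "body": {
  "motion": [
    {"x": 0,"y": -0.3,"z": 0,"turn": 0,"grip": 0},
    {"x": 0,"y": -0.5,"z": 0,"turn": 0,"grip": 0},
    {"x": 0,"y": -1,"z": 0,"turn": 0,"grip": 0},
    {"x": -2,"y": -1,"z": 0,"turn": 0,"grip": 0},
    {"x": -4,"y": 0,"z": 0,"turn": 0,"grip": 0},
    {"x": -4,"y": 0,"z": 0,"turn": 0,"grip": 0},
    {"x": -4,"y": 0,"z": 2,"turn": 0,"grip": 0},
    {"x": -2,"y": 0,"z": 3,"turn": 0,"grip": 0},
    {"x": 0,"y": 0,"z": 3,"turn": 0,"grip": 0},
    {"x": 0,"y": 0,"z": 0,"turn": 0,"grip": 0},
    {"x": 0,"y": 0,"z": 0,"turn": 0,"grip": 0}
  ]
}}

```text
time: 19.45
tcp_pos: [476.9, 7.5, 180.8]
orientation: [1.764, 1.57, 0.213]
ft_force: [-0.8, 0.1, -0.7]
finger_gap: 0.005
```

```bash
python3 look.py w14 25; python3 - <<'E'
from h import *
for c in("top","scene"):
    im=read_camera(c);k,Rm=K(c)
    for t,z in (("flask",0),("stud",0),("offcut",0),("screwdriver",0),("bar",20)):
        for m in mark_of(c,t)[:3]: print(c,t,round(m['p'],2),np.round(atz(k,Rm,m['point'],z),1))
    if c=="scene": cv2.imwrite("pics/s14.png",cv2.resize(im[140:290,190:390],None,fx=4,fy=4,interpolation=cv2.INTER_CUBIC)[:,:,::-1])
    else: cv2.imwrite("pics/t14.png",im[:,:,::-1])
E
```

```text
19.45 [476.88657984   7.50878651 180.79236603] [1.76375564 1.57014793 0.21342077] [-0.75411361  0.14318354 -0.66761931]
0.87 [428.3, 93.0]
[[360.0, 116.0], [360.0, 68.0], [501.0, 69.0], [501.0, 117.0]]
[[511.0, 67.0], [509.0, 106.0], [628.0, 108.0], [634.0, 68.0]]
0.57 [205.1, 278.3]
[[180.0, 256.0], [219.0, 244.0], [250.0, 343.0], [211.0, 355.0]]
[[339.0, -73.0], [379.0, -59.0], [405.0, -177.0], [361.0, -194.0]]
top flask 0.84 [ 618.1 -422.9    0. ]
top stud 0.66 [ 407.9 -362.8    0. ]
top stud 0.5 [ 618.9 -428.2    0. ]
top offcut 0.86 [570.7 460.1   0. ]
top screwdriver 0.81 [760.7 133.8   0. ]
top bar 0.76 [ 295.  -270.6   20. ]
top bar 0.63 [ 375.8 -124.8   20. ]
scene flask 0.94 [ 636.3 -431.2    0. ]
scene stud 0.5 [ 399.  -383.1    0. ]
scene offcut 0.93 [579.3 466.4   0. ]
scene screwdriver 0.64 [752.2 142.    0. ]
scene screwdriver 0.46 [ 412.9 -380.4    0. ]
scene bar 0.89 [ 278.2 -269.6   20. ]
scene bar 0.88 [552.4  95.6  20. ]
scene bar 0.74 [ 363.7 -122.2   20. ]
```

View pics/w14.png

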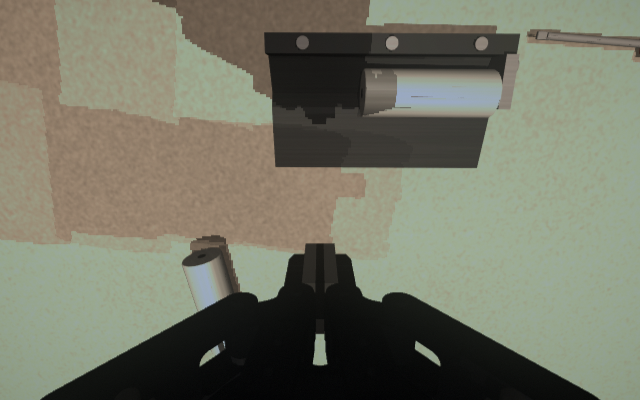

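View pics/s14.png

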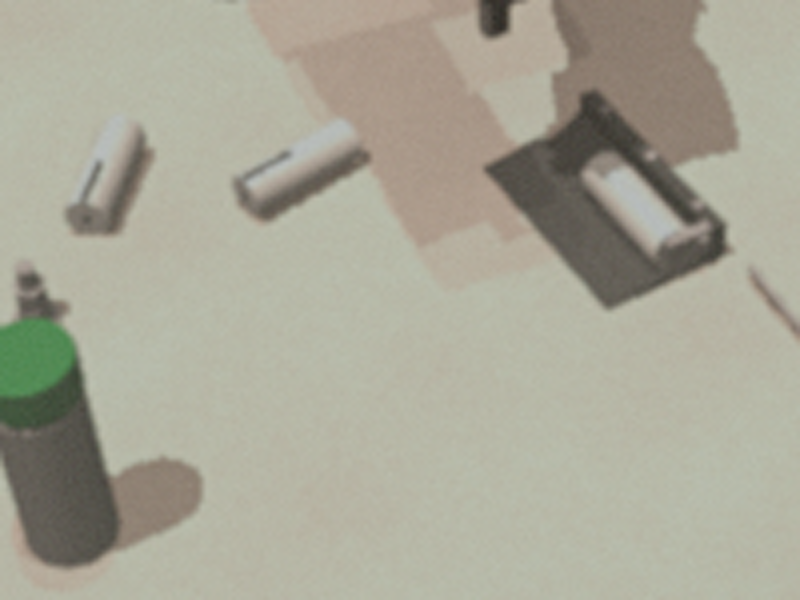

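```bash
python3 - <<'E'
import cv2
im=cv2.imread("pics/w14.png")[20:180,330:540]
cv2.imwrite("pics/w14z.png",cv2.resize(im,None,fx=3.6,fy=3.6,interpolation=cv2.INTER_CUBIC))
E
```

```text
(no output)
```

View pics/w14z.png

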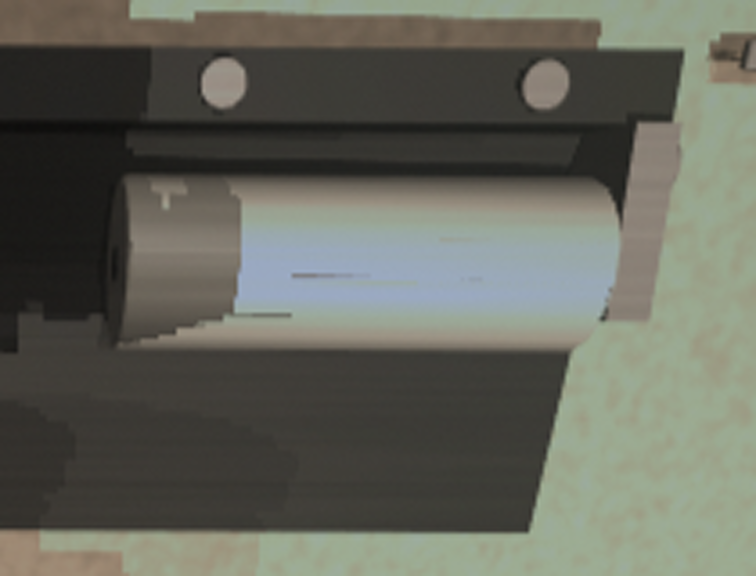

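The enlarged view shows the bar in the V, parallel to it, with its far end touching the stop at crop (620,220). The hand is clear, so I'm handing in.

```bash
python3 -c "
from bench import *
print(finish_job()); print(state()['time'])"
```

```text
the job is handed in; nothing more can be done
None
the job is handed in; nothing more can be done
```

The shaft blank farthest from the base, of the three look-alikes, is lying in the V against the end stop. I handed the job in at about 20 s of the 61 s allowed, with the hand clear.

- **What I did:** I rolled the blank along the bench and up the ramp with both fingertips, squaring it to the V on the way. Once it had dropped into the V, I closed the fingers and pushed its near end about 65 mm.
- **Stop contact:** sliding took about 3–6 N where I read it. At the stop the force rose to 30 N and the finger moved only about 0.1 mm. In the last pictures the near end is at x ≈ 510, so the far end comes to about 620, level with the stop face, and no gap is visible.
- **Neighbours:** the bystanders and the two look-alikes measured the same as at the start, within the few to about 17 mm that the network marks scatter.
- **What disagreed:** the blank did not turn with the fingers at first and rolled ahead skewed until the ramp pressed it back. In the last top view the network did not report the seated blank, but the scene and wrist views did.

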